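# Load a rail under the spring guard of a boring machine

## Task

Load the beech rail into the boring machine. Press the yellow lift bar down with one fingertip to hold the spring-closed guard up, and with the other fingertip push the rail along the bed under the guard until it is fully home against the stop plate; keep the guard up until the rail is home, then let go so that the guard comes down and rests on the rail. Push only: do not pick the rail up, and leave the other things on the bench alone.

Things in the scene. Friction and masses are not known exactly. Their poses are not given: they have to be found in the camera images.
- borer: Bench boring machine, fixed, blue, grey motor, 116 x 450 mm, 130 high; place and yaw vary. Origin: on the bench, under the middle of the 64 mm wide feed channel, in the plane of the guard's front. Machine axes: z up, y the feed direction (towards the motor), x to the fence. In mm: bed top z = 30, y = -200 to 60, x = -60 to 56; low guide strip x = -38 to -32, y = -194 to -12, top z = 42.
- guard_hinge (a point): Hinge axis of the guard, along the machine's y, at x = 56, z = 58, y = 0 mm in machine axes: a shaft of radius 5 mm (black spring barrels of radius 8.5) in brackets up to z = 67, x = 65, outside the aluminium fence, which spans x = 32 to 46, y = -196 to 60, top z = 62.
- stop_face (a point): Centre of the steel stop plate's face, at x = 0, y = 60, z = 46 mm in machine axes, facing the oncoming rail. The plate is 86 mm wide, z = 30 to 70.
- guard (a joint): Angle of the spring-closed guard, rad: 0 shut, 0.8 fully up (limit). A clear hood, yellow edges, over y = 0 to 62 mm of the machine and the whole channel; its front face (y = 0 to 4) has an apron hanging to 8 mm above the bed, which bars the rail; the rail cannot push it open. Above 0.40 the rail passes freely beneath; let down on the rail it rests at about 0.31.
- lift_bar (a point): Middle of the top face of the yellow lift bar, which turns with the guard, outside the hinge: pressed down (about 4 to 9 N) it raises the guard. 28 mm wide, 4 thick, along the machine's y from -195 to 45 mm (this point at -75). Shut: x = 87, z = 65.5, sloping up outwards 0.62 rad. At guard angle 0.62 it is level, x = 72 to 100, top z = 46 (16 above the bed). A fingertip can slide along it.
- rail: The work: beech rail, 60 mm wide (its x), 110 long (its y, the feed direction), 28 thick, about 0.14 kg, a pencil cross near its front end. Origin: centre of its underside. It lies on the bed in the feed channel, its front end 10 to 45 mm before the guard. Fully home, its origin is at y = +5 mm in machine axes.
- spare_a: Finished beech rail with dark dowel holes in its ends, 60 x 110 x 28 mm, lying on the bench; leave alone. Origin: centre of its underside.
- spare_b: A second finished beech rail, the same; leave alone.
- water: Blue drinking bottle, 72 mm across, 200 mm high; leave alone. Origin: centre of its base.
- glue: Yellow glue bottle with orange cap, 60 mm across, 170 mm high; leave alone. Origin: centre of its base.
- spray: Spray can, 54 mm across, 160 mm high; leave alone. Origin: centre of its base.
- dowel_tub: Orange tub with beech dowels, 76 mm across, 75 mm high; leave alone. Origin: centre of its base.
- tape: Yellow tape measure, 70 x 40 x 62 mm; leave alone. Origin: centre of its base.
- drill: Teal and black cordless drill standing on its battery, about 200 x 76 x 215 mm; leave alone. Origin: centre of its base.
There are look-alikes about, which are no part of the job. Leave any red look-alike of the rail alone.

How it is judged:
On the way, in this order (a step that is already met when the one before it is completed fails the run):
1. the guard is held up (more than 0.40 rad) by a finger while the rail is still in front of it (value of joint guard above 0.4 rad and contact force between the fingers and guard above 0.5 N and y of rail in the frame of borer below -0.05 m), for 0.2 s.
2. the rail is home (within 4 mm of the stop plate) with the guard still held up by a finger (value of joint guard above 0.4 rad and contact force between the fingers and guard above 0.5 N and y of rail in the frame of borer above 0.001 m), for 0.1 s.
At the end, for the whole second after the job is handed in: The rail lies flat on the bed with its front end within 4 mm of the stop plate, at rest, and the guard has come down and rests on the rail (guard angle 0.26 to 0.40 rad) (y of rail in the frame of borer above 0.001 m and z of rail in the frame of borer below 0.033 m and value of joint guard between 0.26 and 0.4 rad and contact force between guard and rail above 0.3 N and linear speed of rail below 0.01 m/s); the robot touches nothing.
It fails at once if the rail is lifted more than 8 mm off the bed or tipped by more than 0.15 rad (z of rail in the frame of borer above 0.038 m or angle between rail's own z axis and vertical above 0.15 rad).
It fails at once if the guard is let down on the rail before the rail is home (more than 6 mm short) (contact force between guard and rail above 0.5 N and value of joint guard above 0.2 rad and y of rail in the frame of borer between -0.05 and -0.001 m).
It fails at once if another thing on the bench is moved by more than 15 mm (distance of any of spare_a, spare_b, water, glue, spray, dowel_tub, tape, drill from where it was at the start of the episode above 0.015 m).
It also fails if it takes over 40 s, if anything falls off the work surface, if the arm or the gripper's body presses on something with over 40 N, if the wrist force passes 120 N, or if a joint passes its speed limit or range.

## Robot

A 6-joint arm with a two-finger parallel gripper is mounted at the origin on the work surface. World frame = base frame: x ahead of the robot, y to its left, z up, the work surface at z = 0. Lengths are in m, angles in rad, forces in N, time in s.
With the tool pointing down it reaches from about 0.35 to 0.775 m from the base axis. Payload 5.5 kg.
Tool frame: the origin (TCP) lies midway between the tips of the shut fingers; the grasp point (between the pads) lies 19 mm behind it; z points along the fingers, y is the line along which they close (so a half turn about z gives the same grasp; the last joint's range is limited). The gripper opens to 85 mm and grips with 20 to 120 N. Pads are 22 mm wide; open, the fingers measure 114 mm over their backs; the gripper's body (76 mm by 85 mm) begins 54 mm behind the grasp point. The pads swing forward as they close: fully open they stand 13 mm farther back than shut.
Start: joints at [0.967, 0.313, 0.046, 1.304, 0, 1.431], TCP at [0.257, 0.514, 0.231] pointing down, gripper open.
Joint ranges: [-2.76, 2.76], [-0.86, 1.69], [-1.03, 1.26], [-2.2, 2.34], [-1.47, 1.5], [-3.14, 3.14]. Speed limits (rad/s): [2.57, 2.57, 3.14, 3.14, 3.14, 3.14].

## Interface

Orientations are given as a unit quaternion [w, x, y, z].
In Python, from workcell import env gives the robot as it stands.
- The arm moves only by the tool move_arm, never from a script. Its argument "targets" is a list of rows, each a list of 3 entries, a list of its own where there are three numbers: the shift along the tool's x, y, z in mm, then the turn, a rotation vector about the tool's x, y, z in units of 10 degrees (1.0 is 10 degrees), then the closure, from -1 (fully open) to 1 (shut). In form: [[[dx, dy, dz], [ax, ay, az], gripper], ...]. A call has 1 to 5 rows; each row is the pose to reach, as a shift and turn from the pose commanded when the call began, along the tool's axes at that moment; what a row does not reach only later rows make up. A row lasts 1/8 s, in which the tool goes at most 62.5 mm and 10.7 degrees, less where a joint would pass 70% of its speed; a pose out of reach is approached as far as the arm can. A call with a gripper value outside its range is refused whole. The fingers move at their own pace and stop on an object; "squeeze" is the grip in N (left out, the last holds). Time passes only in rows, so rows that repeat a pose let the fingers close. It gives the time, the measured TCP pose, the force, the opening and the grip force at its end, in the units of the state.
- env.get_state(): the state, without advancing time (a new reading comes with each control period).
- env.read_camera(name): name is "scene" or "top" or "wrist"; returns a dict with "pixels" (400x640x3 uint8, red, green, blue), "fovy" (degrees; the focal length in pixels is half the picture's height over the tangent of half this angle, whatever the lens; pixels are square), "cx", "cy" (the principal point, pixels), "dist_coeffs" ([k1, k2, p1, p2, k3] as OpenCV has them; the pictures are not rectified), "extrinsics" (4x4, takes a point from world to camera coordinates); the wrist camera has in their place "mount" (4x4, takes a point from camera to tool coordinates, whose origin is the TCP and whose axes are the flange's). Camera axes: x right, y up, looking along -z (the intrinsics and any distortion apply to the point x, -y, -z); pixel columns grow to the right and rows downward; lengths in m; the calibration is good to about 2 mm. A picture is of the moment at which its call begins: read the wrist's pose just before it. There is no depth.
- env.hand_in(): hands the job in; it is judged then, once.
Trained networks look in a picture, given as the dict that the camera call returned (one of the last four; its "shot" number tells which), for a name from the list of things; names that differ only in an ending like _2 or _b are one class to them, and where a whole thing is asked for, a point or a joint stands for the part that bears it (a point fixed in the world has none). Each returns a list of dicts, best first, with "confidence" (0 to 1); they miss things now and then, are a little off and sometimes report something else, mostly with a low value. They report only what shows in the picture. A call takes as long as a camera call. They do not tell look-alikes from the thing itself.
- env.spot_in(thing, picture): "centre" ([x, y, z] in m, in world coordinates, good to about 4 mm: the middle of the surface that is visible of it).
- env.regions_of(thing, picture): "mask" (400x640 bool, what is visible of it).
- env.landmark_of(thing, picture): "centre" ([x, y, z] in m, in world coordinates, good to about 4 mm: a listed point, or the origin of a listed thing).
The state is a dict: "clock": time; "joint_pos": joint angles; "qvel": joint speeds; "tau": joint torques, N m; "tcp_pos": TCP position; "orientation": TCP orientation; "wrist_force": force on the tool from outside, world axes, zero at the start; "ft_torque": the same for the moment, N m; "finger_gap": finger opening in m; "grip_force": force on a finger pad.
Only numpy, scipy, OpenCV 4.12 (cv2) and the standard library are available. Lean on these libraries where they do the work, as an engineer would, in place of code of your own. Each camera call takes 0.05 s, during which the arm holds its last target. There are 200 camera calls.

## Working session

There is one attempt and no reset: what is moved stays moved. The work goes in short steps, Python scripts to look and compute and a tool call to move; the robot and the scene stay as the last step left them, time stands still between calls to the robot, and variables do not carry over. Pictures are saved under pics/ and viewed, at most 10 in all, crops included, and the job is handed in when it is done.

Besides the shell and the picture viewer there is one more tool, called after ">>>" by a JSON object that holds its "method" and its "body". move_arm: Moves the arm, as the interface text tells. Its arguments: {"type":"object","properties":{"targets":{"type":"array","items":{"type":"array"}},"squeeze":{"type":"number"}},"required":["targets"]}

```bash
ls; mkdir -p pics; cat > h.py <<'E'
import numpy as np, cv2
from workcell import env
from scipy.spatial.transform import Rotation as R
def save(p,n): cv2.imwrite('pics/'+n,p['pixels'][:,:,::-1])
def cam(p):
    f=200/np.tan(np.radians(p['fovy'])/2); return np.array([[f,0,p['cx']],[0,f,p['cy']],[0,0,1.]]),np.array(p['dist_coeffs'],float)
def w2c(p,st=None):
    if 'extrinsics' in p: return np.array(p['extrinsics'])
    T=np.eye(4);q=st['orientation'];T[:3,:3]=R.from_quat([q[1],q[2],q[3],q[0]]).as_matrix();T[:3,3]=st['tcp_pos']
    return np.linalg.inv(T@np.array(p['mount']))
def proj(p,X,st=None):
    K,d=cam(p);E=np.diag([1,-1,-1,1])@w2c(p,st)
    return cv2.projectPoints(np.atleast_2d(np.array(X,float)),cv2.Rodrigues(E[:3,:3])[0],E[:3,3],K,d)[0][:,0]
def onz(p,uv,z,st=None):
    K,d=cam(p);E=np.diag([1,-1,-1,1])@w2c(p,st)
    n=cv2.undistortPoints(np.array(uv,float).reshape(-1,1,2),K,d)[:,0]
    D=np.c_[n,np.ones(len(n))]@E[:3,:3]; c=-E[:3,:3].T@E[:3,3]
    return c+D*((z-c[2])/D[:,2])[:,None]
E
python3 - <<'E'
from h import *
s=env.get_state();print(s)
for n in ['top','scene']:
    p=env.read_camera(n);save(p,n+'1.png')
    for t in ['borer','guard_hinge','stop_face','lift_bar','rail']:
        print(n,t,[(np.round(r['centre'],3),round(r['confidence'],2)) for r in env.landmark_of(t,p)][:5])
    if n=='top':
      for t in ['spare_a','water','glue','spray','dowel_tub','tape','drill']:
        print(n,t,[(np.round(r['centre'],3),round(r['confidence'],2)) for r in env.landmark_of(t,p)][:5])
E
```

```text
pics
{'clock': 0.0, 'joint_pos': array([9.67401849e-01, 3.14010771e-01, 4.49217195e-02, 1.30365535e+00,
       5.53640431e-06, 1.43123376e+00]), 'qvel': array([ 0.00052811,  0.00086697,  0.00124899,  0.00184182, -0.00027574,
        0.0008756 ]), 'tau': array([-1.28072075e-03, -4.80628037e+01,  2.98532331e+01,  1.93224364e-02,
       -2.56565926e-05, -3.24877661e-06]), 'tcp_pos': array([0.2569078 , 0.51378609, 0.23037962]), 'orientation': array([-3.56148507e-04,  2.29842498e-01,  9.73227351e-01, -9.06594768e-04]), 'wrist_force': array([-0.28475796,  0.15456131, -0.51542329]), 'ft_torque': array([ 0.05758602, -0.01357578, -0.01720032]), 'grip_force': 0.0, 'finger_gap': 0.08529793098778513}
top borer [(array([ 0.441,  0.054, -0.004]), 0.59), (array([0.639, 0.017, 0.002]), 0.39)]
top guard_hinge [(array([0.496, 0.065, 0.058]), 0.94), (array([ 0.467, -0.034,  0.032]), 0.67), (array([0.549, 0.001, 0.066]), 0.2)]
top stop_face [(array([0.426, 0.107, 0.043]), 0.79)]
top lift_bar [(array([0.548, 0.001, 0.066]), 0.88)]
top rail [(array([ 0.321, -0.296,  0.001]), 0.94), (array([ 0.768,  0.162,
[... 227 characters left out ...]
002]), 0.6), (array([0.426, 0.109, 0.044]), 0.33)]
top glue [(array([ 0.532,  0.321, -0.001]), 0.92), (array([ 0.444,  0.05 , -0.001]), 0.2)]
top spray [(array([0.585, 0.259, 0.001]), 0.66)]
top dowel_tub [(array([ 0.591,  0.147, -0.004]), 0.7)]
top tape [(array([ 0.613, -0.182, -0.004]), 0.56)]
top drill [(array([ 0.591, -0.309,  0.001]), 0.81)]
scene borer [(array([0.446, 0.049, 0.001]), 0.62)]
scene guard_hinge [(array([0.494, 0.067, 0.058]), 0.84)]
scene stop_face [(array([0.426, 0.112, 0.047]), 0.91)]
scene lift_bar [(array([0.547, 0.002, 0.064]), 0.92)]
scene rail [(array([ 0.468, -0.033,  0.028]), 0.77), (array([ 0.768,  0.162, -0.   ]), 0.71), (array([ 0.322, -0.293,  0.002]), 0.57)]
```

View pics/top1.png

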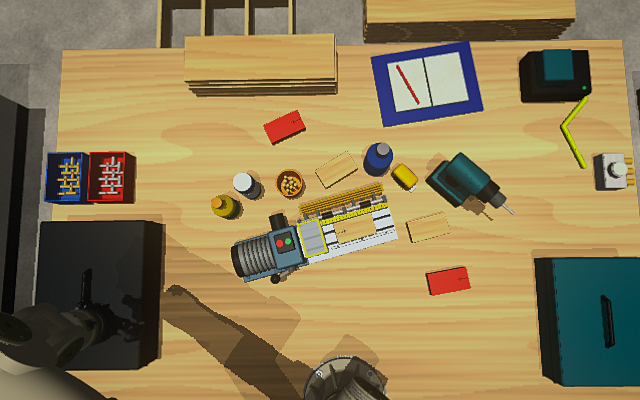

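View pics/scene1.png

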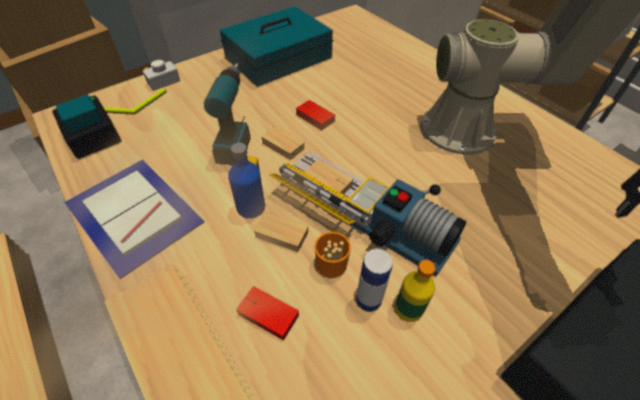

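The top view shows the machine in the middle: motor at about (270,255), the work rail on the bed at about (352,229), yellow lift bar at about (345,200). Red look-alikes are at (285,127) and (447,280), spares at (336,168) and (428,227). The scene view agrees. Next I fit the machine pose and work out the hover move.

```bash
cat >> h.py <<'E'
def fit(M,W,w=None):
    M,W=np.array(M)[:,:2],np.array(W)[:,:2];m,c=M.mean(0),W.mean(0)
    a=M-m;b=W-c;t=np.arctan2((a[:,0]*b[:,1]-a[:,1]*b[:,0]).sum(),(a*b).sum())
    Rm=np.array([[np.cos(t),-np.sin(t)],[np.sin(t),np.cos(t)]]);return t,c-Rm@m,(W-c)-a@Rm.T
def m2w(t,o,P):
    P=np.array(P,float);return np.r_[o+np.array([[np.cos(t),-np.sin(t)],[np.sin(t),np.cos(t)]])@P[:2],P[2]]
def w2m(t,o,P): 
    P=np.array(P,float);return np.r_[np.array([[np.cos(t),np.sin(t)],[-np.sin(t),np.cos(t)]])@(P[:2]-o),P[2]]
def delta(t,o,P):
    "tool shift mm, rotvec/10deg to put TCP at machine P, tool y along machine x, down"
    s=env.get_state();q=s['orientation'];A=R.from_quat([q[1],q[2],q[3],q[0]])
    B=R.from_matrix(np.array([[np.sin(t),np.cos(t),0],[-np.cos(t),np.sin(t),0],[0,0,-1.]]).T.T) if False else None
    y=np.array([np.cos(t),np.sin(t),0]);z=np.array([0,0,-1.]);x=np.cross(y,z)
    B=R.from_matrix(np.c_[x,y,z])
    return np.round(A.inv().apply(m2w(t,o,P)-s['tcp_pos'])*1e3,1),np.round(np.degrees((A.inv()*B).as_rotvec())/10,2)
E
python3 - <<'E'
from h import *
M=[[0,0],[56,0],[0,60],[87,-75]]
W=[[.4435,.0515],[.495,.066],[.426,.1095],[.5475,.0015]]
t,o,r=fit(np.array(M)*1e-3,W);print(t,o,(r*1e3).round(1))
print(w2m(t,o,[.466,-.035,.03]))
print(delta(t,o,[.042,-.168,.17]), m2w(t,o,[.042,-.168,.17]))
E
```

```text
0.27187585357867994 [0.44255612 0.05113699] [[ 0.9  0.4]
 [-1.5 -0.2]
 [-0.4  0.6]
 [ 1.  -0.8]]
[-0.00054837 -0.08926868  0.03      ]
(array([-516.8, -427.8,   61.3]), array([ 0.  , -0.  ,  4.79])) [ 0.52812794 -0.09941354  0.17      ]
```

>>> {"method": "move_arm", "body": {"targets": [[[-46, -38, 0], [0, 0, 0.9], -1], [[-92, -76, 0], [0, 0, 1.8], -1], [[-138, -114, 0], [0, 0, 2.7], -1], [[-184, -152, 0], [0, 0, 3.6], -1], [[-230, -190, 0], [0, 0, 4.8], -1]]}}

```text
clock: 1.58
tcp_pos: [0.3785, 0.2398, 0.2316]
orientation: [0.0, 0.599, 0.801, 0.001]
wrist_force: [0.7, 0.2, 0.4]
finger_gap: 0.0853
grip_force: 0.0
```

```bash
python3 - <<'E'
from h import *
print(env.get_state()['tcp_pos'],env.get_state()['clock'],delta(.2719,np.array([.44256,.05114]),[.042,-.168,.17]))
E
```

```text
[0.37854387 0.23982831 0.23160038] 1.575 (array([-367.7,   47.9,   61.6]), array([ 0.01, -0.  ,  0.08]))
```

>>> {"method": "move_arm", "body": {"targets": [[[-60, 8, 0], [0, 0, 0], -1], [[-120, 16, 0], [0, 0, 0], -1], [[-180, 24, 0], [0, 0, 0], -1], [[-240, 32, 0], [0, 0, 0], -1], [[-300, 40, 20], [0, 0, 0], -1]]}}

```text
clock: 2.2
tcp_pos: [0.5038, -0.0357, 0.2131]
orientation: [0.002, 0.597, 0.802, 0.001]
wrist_force: [1.0, 0.2, -0.9]
finger_gap: 0.0856
grip_force: 0.0
```

>>> {"method": "move_arm", "body": {"targets": [[[-50, 7, 20], [0, 0, 0], -1], [[-50, 7, 20], [0, 0, 0], -1], [[-50, 7, 20], [0, 0, 0], -1]]}}

```text
clock: 2.58
tcp_pos: [0.5226, -0.0791, 0.1916]
orientation: [-0.001, 0.597, 0.802, 0.0]
wrist_force: [-0.1, 0.3, 0.9]
finger_gap: 0.0858
grip_force: 0.0
```

```bash
python3 - <<'E'
from h import *
s=env.get_state();print(s['tcp_pos'],s['clock'],s['wrist_force'],delta(.2719,np.array([.44256,.05114]),[.042,-.168,.12]))
t,o=.2719,np.array([.44256,.05114])
p=env.read_camera('wrist')
for th in ['borer','guard_hinge','stop_face','lift_bar','rail']:
    print(th,[(w2m(t,o,r['centre']).round(4),round(r['confidence'],2)) for r in env.landmark_of(th,p)][:3])
im=p['pixels'][:,:,::-1].copy()
pts={'rail':[[a,b,.058] for a in(-.03,.03) for b in(-.1443,-.0343)],'fence':[[a,-.196,.062] for a in(.032,.046)]+[[.032,-.01,.062]],'bed':[[-.06,-.2,.03],[.056,-.2,.03]],'strip':[[-.038,-.194,.042],[-.032,-.194,.042],[-.032,-.012,.042]]}
for k,v in pts.items():
    for q in proj(p,[m2w(t,o,x) for x in v],s): cv2.drawMarker(im,tuple(int(round(c)) for c in q),(255,0,255),cv2.MARKER_CROSS,9,1)
save(p,'w1raw.png');cv2.imwrite('pics/w1.png',im)
E
```

```text
[ 0.52255109 -0.07906212  0.19157623] 2.575 [-0.11258821  0.33523292  0.94466326] (array([-21.2,  -0.4,  71.6]), array([-0.  , -0.01,  0.11]))
borer [(array([-0.0016,  0.0025,  0.0006]), 0.82)]
guard_hinge [(array([ 0.0562, -0.0029,  0.0592]), 0.8), (array([ 0.0867, -0.0741,  0.0639]), 0.55)]
stop_face []
lift_bar [(array([ 0.0855, -0.0741,  0.0642]), 0.76)]
rail [(array([-0.2107, -0.2972, -0.002 ]), 0.92), (array([ 0.0009, -0.0889,  0.0299]), 0.61)]
```

View pics/w1.png

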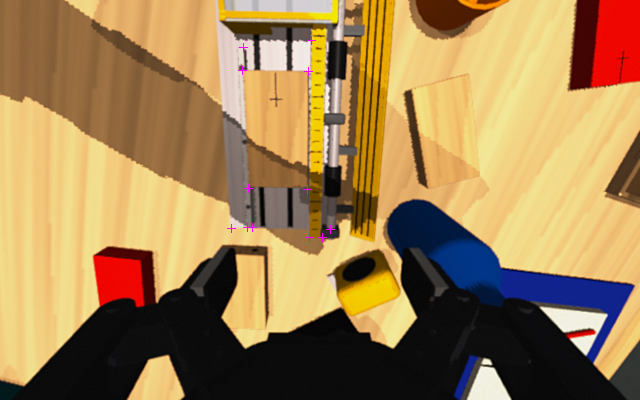

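The wrist view agrees with the fit within 2–3 mm: rail from (246,70) to (312,188), machine turned about 0.01 rad clockwise of the fit. I refine the pose and descend behind the rail, keeping away from the blue bottle at (440,250).

```bash
cat >> h.py <<'E'
t0,o0=.2719,np.array([.44256,.05114]);T=.261
P0=m2w(t0,o0,[.001,-.144,0]);O=(P0-m2w(T,np.zeros(2),[0,-.144,0]))[:2]
E
python3 - <<'E'
from h import *
s=env.get_state();print(O,w2m(T,O,s['tcp_pos']),delta(T,O,[.038,-.168,.068]))
print('water',w2m(T,O,[.654,-.103,0]))
E
```

```text
[0.44503747 0.05182185] [ 0.04177125 -0.14580097  0.19240221] (array([-22. ,  -4.6, 124.4]), array([0.01, 0.  , 0.18]))
water [ 0.16193419 -0.20350052  0.        ]
```

>>> {"method": "move_arm", "body": {"targets": [[[-22, -5, 20], [0, 0, 0.15], -1], [[-22, -5, 60], [0, 0, 0.15], -1], [[-22, -5, 100], [0, 0, 0.15], -1], [[-22, -5, 110], [0, 0, 0.15], -1], [[-22, -5, 110], [0, 0, 0.15], -1]]}}

```text
clock: 3.5
tcp_pos: [0.5245, -0.1013, 0.082]
orientation: [-0.0, 0.607, 0.795, -0.0]
wrist_force: [0.7, -0.7, 0.9]
finger_gap: 0.0855
grip_force: 0.0
```

```bash
python3 - <<'E'
from h import *
s=env.get_state();print(w2m(T,O,s['tcp_pos']),s['wrist_force'],delta(T,O,[.038,-.168,.033]))
p=env.read_camera('scene');save(p,'s2.png')
q=proj(p,[m2w(T,O,[.04,-.16,.08])])[0];print(q)
x,y=int(q[0]),int(q[1])
c=p['pixels'][max(0,y-90):y+90,max(0,x-110):x+130,::-1];cv2.imwrite('pics/s2c.png',cv2.resize(c,None,fx=3,fy=3,interpolation=cv2.INTER_CUBIC))
E
```

```text
[ 0.03721392 -0.16846113  0.08198401] [ 0.66638499 -0.67754669  0.93039268] (array([ 0.4,  0.8, 49. ]), array([-0.  , -0.  ,  0.03]))
[294.56684837 163.87239189]
```

View pics/s2c.png

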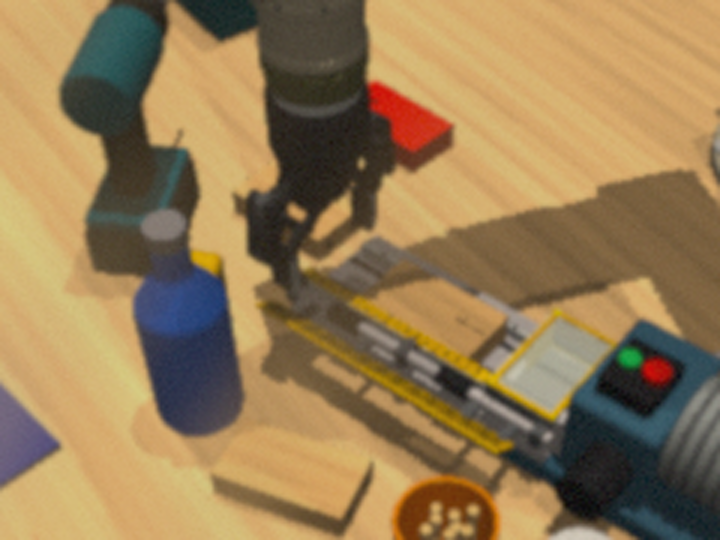

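The near finger stands over the bar's free end at (290,295) in the crop and clears the bottle. The other finger is over the channel behind the rail. I descend in steps and watch the force.

>>> {"method": "move_arm", "body": {"targets": [[[0, 1, 10], [0, 0, 0], -1], [[0, 1, 20], [0, 0, 0], -1], [[0, 1, 20], [0, 0, 0], -1]]}}

```text
clock: 3.92
tcp_pos: [0.5248, -0.1012, 0.0609]
orientation: [-0.001, 0.607, 0.794, -0.0]
wrist_force: [0.4, -0.5, -0.8]
finger_gap: 0.0856
grip_force: 0.0
```

>>> {"method": "move_arm", "body": {"targets": [[[0, 0, 6], [0, 0, 0], -1], [[0, 0, 12], [0, 0, 0], -1], [[0, 0, 12], [0, 0, 0], -1]]}}

```text
clock: 4.3
tcp_pos: [0.5256, -0.1015, 0.0495]
orientation: [0.0, 0.608, 0.794, 0.0]
wrist_force: [-0.3, -0.5, 2.6]
finger_gap: 0.0855
grip_force: 1.1
```

>>> {"method": "move_arm", "body": {"targets": [[[0, 0, 5], [0, 0, 0], -1], [[0, 0, 10], [0, 0, 0], -1], [[0, 0, 10], [0, 0, 0], -1]]}}

```text
clock: 4.68
tcp_pos: [0.5255, -0.1015, 0.0394]
orientation: [0.0, 0.608, 0.794, 0.0]
wrist_force: [-0.8, 0.3, 3.7]
finger_gap: 0.0853
grip_force: 1.6
```

>>> {"method": "move_arm", "body": {"targets": [[[0, 0, 5], [0, 0, 0], -1], [[0, 0, 7], [0, 0, 0], -1], [[0, 0, 7], [0, 0, 0], -1]]}}

```text
clock: 5.05
tcp_pos: [0.5238, -0.1019, 0.0324]
orientation: [-0.001, 0.608, 0.794, -0.001]
wrist_force: [-4.6, -1.9, 8.3]
finger_gap: 0.0855
grip_force: 3.6
```

```bash
python3 - <<'E'
from h import *
s=env.get_state();print(w2m(T,O,s['tcp_pos']),s['wrist_force'],s['clock'])
p=env.read_camera('scene')
x,y=340,190
c=p['pixels'][y-90:y+90,x-110:x+110,::-1].copy()
w=env.read_camera('wrist');save(w,'w3.png')
for th in ['rail','lift_bar','borer']:
    print(th,[(w2m(T,O,r['centre']).round(4),round(r['confidence'],2)) for r in env.landmark_of(th,w)][:3])
    print(th,[(w2m(T,O,r['centre']).round(4),round(r['confidence'],2)) for r in env.landmark_of(th,p)][:3])
a=cv2.resize(c,(528,432),interpolation=cv2.INTER_CUBIC)
# hood corner predictions: front top corner far edge for angles
im=p['pixels'][:,:,::-1].copy()
cv2.imwrite('pics/s3c.png',a);cv2.imwrite('pics/w3h.png',w['pixels'][:,:,::-1])
E
```

```text
[ 0.03639784 -0.16885759  0.03236031] [-4.55418269 -1.86360403  8.34299394] 5.05
rail [(array([-0.0042, -0.0882,  0.0327]), 0.79), (array([-0.2149, -0.3006, -0.0038]), 0.59)]
rail [(array([-0.2108, -0.3015,  0.0013]), 0.85), (array([0.1516, 0.2431, 0.0007]), 0.7), (array([-0.0048, -0.0881,  0.0272]), 0.69)]
lift_bar [(array([ 0.0833, -0.0707,  0.0455]), 0.73)]
lift_bar [(array([ 0.0819, -0.0752,  0.0486]), 0.69)]
borer []
borer [(array([-0.0029,  0.0011,  0.002 ]), 0.95)]
```

View pics/s3c.png

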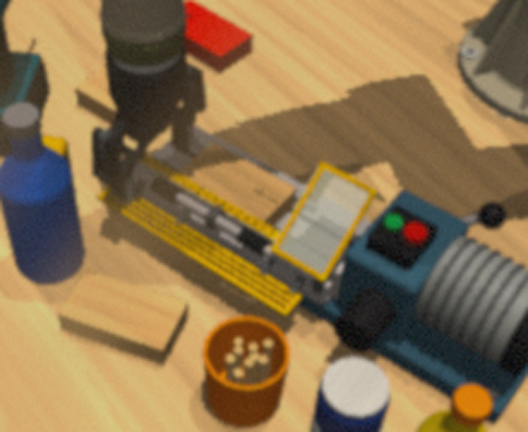

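View pics/w3.png

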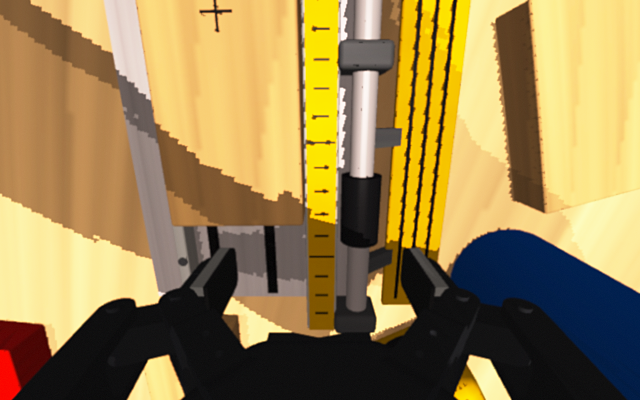

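The guard is up: the hood is raised in the scene crop at (325,220), and the bar reads z≈46–48 mm, an angle of about 0.6. In the wrist view the right finger is on the bar at (425,265). The left finger is at (215,265), behind the rail's rear end at row 225. I start pushing.

>>> {"method": "move_arm", "body": {"targets": [[[6, 0, 0], [0, 0, 0], -1], [[12, 0, 0], [0, 0, 0], -1], [[18, 0, 0], [0, 0, 0], -1], [[24, 0, 0], [0, 0, 0], -1], [[30, 0, 0], [0, 0, 0], -1]]}}

```text
clock: 6.08
tcp_pos: [0.518, -0.0724, 0.0329]
orientation: [0.001, 0.607, 0.794, -0.0]
wrist_force: [1.5, -4.7, 4.2]
finger_gap: 0.0855
grip_force: 2.9
```

```bash
python3 - <<'E'
from h import *
s=env.get_state();print(w2m(T,O,s['tcp_pos']),s['wrist_force'],s['clock'])
w=env.read_camera('wrist');p=env.read_camera('scene')
for q in (w,p):
  for th in ['rail','lift_bar']:
    print(th,[(w2m(T,O,r['centre']).round(4),round(r['confidence'],2)) for r in env.landmark_of(th,q)][:3])
save(w,'w4.png')
E
```

```text
[ 0.03838251 -0.13886621  0.03294613] [ 1.54560137 -4.67598404  4.24916858] 6.075
rail [(array([ 0.    , -0.0754,  0.0268]), 0.69)]
lift_bar [(array([ 0.0812, -0.075 ,  0.0452]), 0.88)]
rail [(array([-0.0008, -0.0688,  0.0294]), 0.76), (array([ 0.3423,  0.0235, -0.0009]), 0.73), (array([-0.2102, -0.304 ,  0.0026]), 0.52)]
lift_bar [(array([ 0.0831, -0.073 ,  0.0444]), 0.73)]
```

View pics/w4.png

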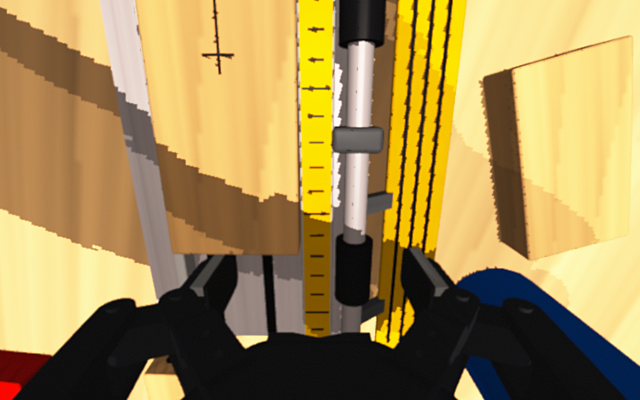

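Contact is made: the left fingertip meets the rail's rear edge at (235,255), the rail origin is at y≈-73 and the guard is still up. About 78 mm to go.

>>> {"method": "move_arm", "body": {"targets": [[[9, 0, 0], [0, 0, 0], -1], [[18, 0, 0], [0, 0, 0], -1], [[27, 0, 0], [0, 0, 0], -1], [[36, 0, 0], [0, 0, 0], -1], [[45, 0, 0], [0, 0, 0], -1]]}}

```text
clock: 7.0
tcp_pos: [0.5055, -0.0284, 0.0327]
orientation: [-0.0, 0.607, 0.794, -0.0]
wrist_force: [1.2, -4.2, 3.1]
finger_gap: 0.0849
grip_force: 2.4
```

>>> {"method": "move_arm", "body": {"targets": [[[6, 0, 0], [0, 0, 0], -1], [[12, 0, 0], [0, 0, 0], -1], [[18, 0, 0], [0, 0, 0], -1], [[24, 0, 0], [0, 0, 0], -1], [[24, 0, 0], [0, 0, 0], -1]]}}

```text
clock: 7.62
tcp_pos: [0.4992, -0.005, 0.0326]
orientation: [-0.001, 0.607, 0.795, 0.0]
wrist_force: [0.7, -0.4, 3.8]
finger_gap: 0.0851
grip_force: 2.0
```

```bash
python3 - <<'E'
from h import *
s=env.get_state();print(w2m(T,O,s['tcp_pos']),s['wrist_force'],s['clock'])
for n in ('wrist','scene','top'):
  q=env.read_camera(n)
  for th in ['rail','lift_bar','stop_face']:
    print(n,th,[(w2m(T,O,r['centre']).round(4),round(r['confidence'],2)) for r in env.landmark_of(th,q)][:3])
E
```

```text
[ 0.03768102 -0.06889585  0.03262506] [ 0.65934284 -0.35299427  3.81602169] 7.625
wrist rail [(array([-0.0024, -0.001 ,  0.031 ]), 0.57)]
wrist lift_bar [(array([ 0.0829, -0.0714,  0.0439]), 0.83)]
wrist stop_face [(array([0.1658, 0.053 , 0.0029]), 0.66)]
scene rail [(array([0.3419, 0.0231, 0.0004]), 0.96), (array([ 0.0014, -0.0016,  0.0288]), 0.66), (array([-0.2111, -0.3028,  0.0017]), 0.58)]
scene lift_bar [(array([ 0.0827, -0.0759,  0.0456]), 0.82), (array([0.1651, 0.0539, 0.0015]), 0.26)]
scene stop_face [(array([-0.0034,  0.0571,  0.0475]), 0.55), (array([ 0.0523, -0.0001,  0.0602]), 0.5)]
top rail [(array([-0.2133, -0.3058, -0.001 ]), 0.69), (array([ 0.3399,  0.022 , -0.0027]), 0.56), (array([-0.0021,  0.0577,  0.0478]), 0.5)]
top lift_bar []
top stop_face [(array([-0.0034,  0.0576,  0.0469]), 0.87), (array([ 0.0504, -0.3884, -0.0013]), 0.67), (array([0.1665, 0.0546, 0.0002]), 0.3)]
```

About 5–8 mm remain. I push slowly until the stop resists.

>>> {"method": "move_arm", "body": {"targets": [[[2, 0, 0], [0, 0, 0], -1], [[4, 0, 0], [0, 0, 0], -1], [[5, 0, 0], [0, 0, 0], -1]]}}

```text
clock: 8.6
tcp_pos: [0.4988, -0.0018, 0.0329]
orientation: [0.001, 0.608, 0.794, -0.0]
wrist_force: [0.5, -3.6, 4.3]
finger_gap: 0.0854
grip_force: 2.5
```

>>> {"method": "move_arm", "body": {"targets": [[[1, 0, 0], [0, 0, 0], -1], [[2, 0, 0], [0, 0, 0], -1], [[3, 0, 0], [0, 0, 0], -1]]}}

```text
clock: 8.98
tcp_pos: [0.4978, 0.0016, 0.0329]
orientation: [0.0, 0.608, 0.794, 0.0]
wrist_force: [2.1, -4.3, 5.7]
finger_gap: 0.0855
grip_force: 2.9
```

>>> {"method": "move_arm", "body": {"targets": [[[1, 0, 0], [0, 0, 0], -1], [[2, 0, 0], [0, 0, 0], -1], [[3, 0, 0], [0, 0, 0], -1], [[3, 0, 0], [0, 0, 0], -1]]}}

```text
clock: 9.48
tcp_pos: [0.4976, 0.003, 0.0331]
orientation: [0.002, 0.608, 0.794, -0.001]
wrist_force: [2.5, -10.0, 3.5]
finger_gap: 0.0854
grip_force: 6.5
```

>>> {"method": "move_arm", "body": {"targets": [[[1, 0, 0], [0, 0, 0], -1], [[2, 0, 0], [0, 0, 0], -1], [[2, 0, 0], [0, 0, 0], -1]]}}

```text
clock: 9.85
tcp_pos: [0.4981, 0.0033, 0.0335]
orientation: [0.004, 0.608, 0.794, -0.002]
wrist_force: [2.5, -16.0, 5.5]
finger_gap: 0.0854
grip_force: 10.2
```

The TCP has stalled and the force is rising to 16 N, so the rail looks home. I check with a picture before letting go.

```bash
python3 - <<'E'
from h import *
s=env.get_state();print(w2m(T,O,s['tcp_pos']),s['wrist_force'],s['clock'])
for n in ('wrist','scene'):
  q=env.read_camera(n)
  for th in ['rail','lift_bar']:
    print(n,th,[(w2m(T,O,r['centre']).round(4),round(r['confidence'],2)) for r in env.landmark_of(th,q)][:3])
  if n=='wrist': save(q,'w5.png')
E
```

```text
[ 0.03872603 -0.06052933  0.03351353] [  2.46569552 -16.03855863   5.46085243] 9.85
wrist rail []
wrist lift_bar [(array([ 0.0865, -0.0759,  0.0431]), 0.88), (array([ 0.0536, -0.0026,  0.0595]), 0.44)]
scene rail [(array([-0.001 ,  0.0044,  0.0286]), 0.78), (array([ 0.3445,  0.0241, -0.0006]), 0.65), (array([-0.2133, -0.3015,  0.0017]), 0.57)]
scene lift_bar [(array([ 0.0866, -0.0772,  0.0423]), 0.62)]
```

View pics/w5.png

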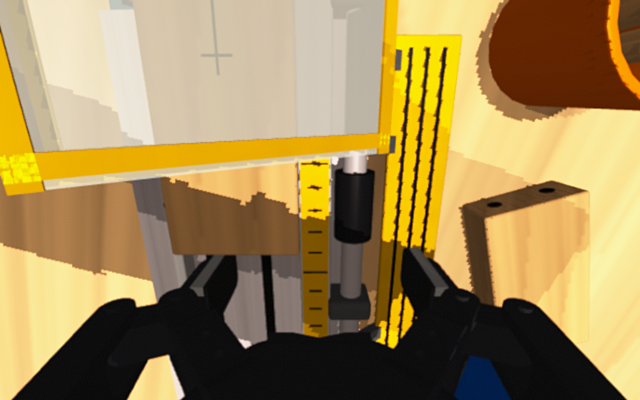

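The rail is home under the raised hood: y≈+4.4 by the network and +5.5 from the finger. I back off the rail, then let the guard down.

>>> {"method": "move_arm", "body": {"targets": [[[-4, 0, 0], [0, 0, 0], -1], [[-10, 0, 0], [0, 0, 0], -1], [[-12, 0, -6], [0, 0, 0], -1], [[-12, 0, -12], [0, 0, 0], -1], [[-12, 0, -18], [0, 0, 0], -1]]}}

```text
clock: 10.78
tcp_pos: [0.4985, -0.0049, 0.0507]
orientation: [-0.001, 0.608, 0.794, -0.001]
wrist_force: [1.1, -0.2, 0.0]
finger_gap: 0.0855
grip_force: 0.0
```

>>> {"method": "move_arm", "body": {"targets": [[[0, 0, -10], [0, 0, 0], -1], [[0, 0, -30], [0, 0, 0], -1], [[0, 0, -60], [0, 0, 0], -1], [[0, 0, -90], [0, 0, 0], -1], [[0, 0, -100], [0, 0, 0], -1]]}}

```text
clock: 11.4
tcp_pos: [0.5003, -0.0052, 0.1528]
orientation: [0.002, 0.607, 0.794, 0.001]
wrist_force: [1.2, -0.3, 0.1]
finger_gap: 0.0853
grip_force: 0.0
```

```bash
python3 - <<'E'
from h import *
s=env.get_state();print(s['tcp_pos'],s['wrist_force'],s['clock'])
for n in ('scene','wrist'):
  q=env.read_camera(n)
  for th in ['rail','lift_bar']:
    print(n,th,[(w2m(T,O,r['centre']).round(4),round(r['confidence'],2)) for r in env.landmark_of(th,q)][:3])
  save(q,n+'6.png')
E
```

```text
[ 0.50031976 -0.00515211  0.15284026] [ 1.17366865 -0.33096611  0.05623268] 11.4
scene rail [(array([0.0025, 0.0088, 0.0303]), 0.82), (array([0.3429, 0.0234, 0.0029]), 0.82)]
scene lift_bar [(array([ 0.0863, -0.0752,  0.0561]), 0.66)]
wrist rail [(array([0.002 , 0.0063, 0.0293]), 0.89), (array([ 0.3362,  0.0223, -0.003 ]), 0.84), (array([ 0.0987, -0.2641, -0.003 ]), 0.45)]
wrist lift_bar [(array([ 0.084 , -0.0724,  0.0529]), 0.58)]
```

View pics/wrist6.png

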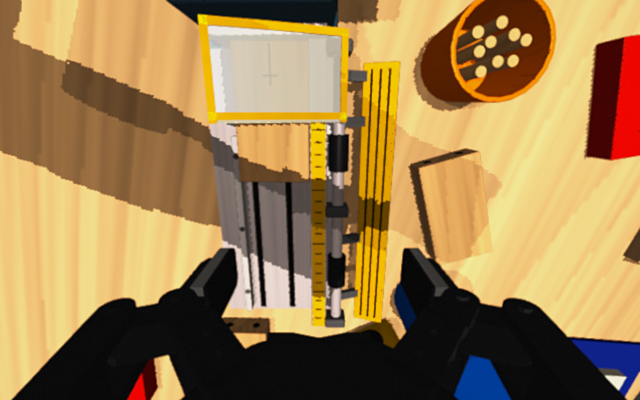

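The guard rests on the rail: the bar is at z≈55 mm, which is about 0.31 rad. The rail's rear end is at row 182 and it is home, and the arm is clear of everything.

```bash
python3 -c "
from workcell import env
print(env.hand_in())"
```

```text
the job is handed in; nothing more can be done
None
```

I pushed the rail home against the stop plate (measured at y about +5 mm) with the guard held up, then let the guard down to rest on it at about 0.31 rad. The job is handed in, but the hand-in returned no verdict.

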